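# Unpack the spatula from a chocolate-shop carton

## Robot

A 7-joint arm with a two-finger parallel gripper is mounted at the origin on the work surface. World frame = base frame: x ahead of the robot, y to its left, z up, the work surface at z = 0. Lengths are in mm, angles in rad, forces in N, time in s.
With the tool pointing down it reaches from about 350 to 900 mm from the base axis. Payload 7.2 kg.
Tool frame: the origin (TCP) lies at the very end of the fingers, on their centre line; the grasp point (between the pads) lies 19 mm behind it (ctrl.hold_point_z is the distance from the TCP to the grasp point, in mm); z points along the fingers, y is the line along which they close (so a half turn about z gives the same grasp; the last joint's range is limited). The gripper opens to 88 mm and grips with 3 to 60 N. Pads are 20 mm wide; open, the fingers measure 115 mm over their backs; the gripper's body (75 mm by 178 mm) begins 61 mm behind the grasp point.
Start: joints at [1.146, 0.411, -0.013, 1.596, 0.006, 1.134, -0.082], TCP at [218.287, -585.645, 222.653] pointing down, gripper open.
Joint ranges: [-2.95, 2.95], [-0.29, 1.99], [-1.47, 1.44], [0.14, 2.54], [-1.03, 4.17], [0.13, 1.85], [-2.86, 2.86]. Speed limits (rad/s): [2.39, 2.39, 3.01, 3.01, 3.14, 3.14, 3.14].

## Interface

Orientations are given as a rotation vector (axis times angle).
In Python, from cell import ctrl, cams, ticket gives the robot as it stands.
- The arm moves only by the tool play_rows, never from a script. Its argument "deltas" is one flat list of numbers, 5 for each row, row after row: the shift along the world's x, y, z normalised to -1 to 1, where 1 is 0.05 m, then the turn about the world's z normalised to -1 to 1, where 1 is 0.15 rad, then the closure, from -1 (fully open) to 1 (shut). In form: [tx, ty, tz, roll, hand, tx, ty, tz, roll, hand, ...]. A call has exactly 5 rows; each row shifts and turns the commanded pose from where the row before left it; what a row does not reach is not made up. A row lasts 1/8 s, in which the tool goes at most 62.5 mm and 10.7 degrees, less where a joint would pass 70% of its speed; a pose out of reach is approached as far as the arm can. A call with a number of a shift or a turn outside -1 to 1 is refused whole. A call with a gripper value outside its range is refused whole. The fingers move at their own pace and stop on an object; "grip_force" is the grip in N (left out, the last holds). Time passes only in rows, so rows that do not move let the fingers close, or fill a call up. It gives the time, the measured TCP pose, the force, the opening and the grip force at its end, in the units of the state.
- ctrl.observe(): the state, without advancing time (a new reading comes with each control period).
- cams.get_image(name): name is "scene" or "top" or "wrist"; returns a dict with "color" (384x512x3 uint8, red, green, blue), "fx", "fy", "cx", "cy" (pixels), "view" (4x4, takes a point from world to camera coordinates). Camera axes: x right, y up, looking along -z (the intrinsics and any distortion apply to the point x, -y, -z); pixel columns grow to the right and rows downward; lengths in mm; the calibration is good to about 2 mm. The wrist camera is an equidistant fisheye: a pixel r from the principal point sees the ray r / f radians off the axis. A picture is of the moment at which its call begins. There is no depth.
- ticket.close_job(): hands the job in; it is judged then, once.
The state is a dict: "time": time; "joint_positions": joint angles; "qd": joint speeds; "joint_efforts": joint torques, N m; "ee_pos": TCP position; "tool_rot": TCP orientation; "ft_force": force on the tool from outside, world axes, zero at the start; "wrist_torque": the same for the moment, N m; "grip_width": finger opening in mm; "gripper_force": force on a finger pad.
Only numpy, scipy, OpenCV 4.12 (cv2) and the standard library are available. Lean on these libraries where they do the work, as an engineer would, in place of code of your own. Each camera call takes 0.05 s, during which the arm holds its last target. There are 200 camera calls.

## Task

On the shop counter, first swing both ajar side flaps of the shipping carton open, past upright so that they lean outwards and stay out of the way. Then take hold of the long red-bladed spatula inside, which is longer than the carton's mouth, tip it and bring it out one end first. Finish holding it still in the gripper, the whole spatula at least 5 cm above the rim of the carton and touching neither carton nor flaps; leave the other goods on the counter where they stand.

Things in the scene. Friction and masses are not known exactly. Their poses are not given: they have to be found in the camera images.
- carton: Cardboard shipping carton, heavy, does not slide. Outer 190 (x) x 320 (y) x 145 high, inside 180 x 310; walls and floor 5 thick. Origin: centre of its underside, z up; at yaw 0 x points away from the robot. Two packing strips lie across its floor at y=-85 and 85, 20 wide, tops at z=20; the spatula rests on them.
- mouth (a point): Centre of the carton's mouth, at rim height, z=145. Both ends of the carton (|y| from 105 to 160) are roofed by taped-down, immovable end flaps (z from 140 to 145), so the mouth is only 180 (x) by 210 (y).
- flap_near (a joint): Hinged side flap on the carton's -x wall (near the robot): hinge along the carton's y at x=-95, z=145; 60 wide, 310 long, 4 thick. 0 = level over the mouth, pi/2 = upright, stop at 2.4 (leaning outwards). Stays where left; about 0.7 N at its edge moves it. Starts ajar at 0.9 to 1.3, leaving 105 mm or more between the flaps' edges; a sideways push on the inside swings it.
- flap_far (a joint): The same flap on the carton's +x wall, hinge at x=95, z=145; it opens away from the robot. Same values, stiffness and start.
- flap_near_edge (a point): Middle of the free edge of the near flap.
- flap_far_edge (a point): Middle of the free edge of the far flap.
- spatula: White spatula of rigid nylon with a red blade, 250 long, about 110 g, lying along the carton's y. Origin: midway along it, on its underside, z up, y towards the blade, x across. Handle 20 wide, 18 thick, y from -125 to 45, its end grey; blade 46 wide, 10 thick, y from 35 to 125; undersides flush. Centre of mass at about y=7; grip it across the handle, fingers closing along x.
- blade_end (a point): Middle of the end of the spatula's blade (y=125).
- handle_end (a point): Middle of the grey end of the spatula's handle (y=-125).
- honey_jar: amber honey jar with brass lid, 66 dia x 85 high mm, loose on the counter, to be left alone. Origin: centre of its underside.
- red_tin: round tin with red label, 74 dia x 75 high mm, loose on the counter, to be left alone. Origin: centre of its underside.
- cocoa_tin: round tin with white label, 70 dia x 110 high mm, loose on the counter, to be left alone. Origin: centre of its underside.
- black_box: flat black chocolate box with blue band, 90 x 140 x 25 mm, loose on the counter, to be left alone. Origin: centre of its underside.
- yellow_box: flat yellow chocolate box with brass band, 90 x 140 x 25 mm, loose on the counter, to be left alone. Origin: centre of its underside.
- syrup_bottle: amber syrup bottle with black cap, 64 dia x 170 high mm, loose on the counter, to be left alone. Origin: centre of its underside.

How it is judged (in metres and radians):
On the way, in this order (a step that is already met when the one before it is completed fails the run):
1. both side flaps swung open, past upright, while the spatula is still in the carton (value of joint each of flap_near, flap_far above 1.7 rad and z of each of blade_end, handle_end in the frame of carton below 0.14 m), for 0.2 s.
2. the spatula comes out tipped: one end above the rim, the other still below it (((z of blade_end in the frame of carton above 0.15 m and z of handle_end in the frame of carton below 0.14 m) or (z of handle_end in the frame of carton above 0.15 m and z of blade_end in the frame of carton below 0.14 m))), for 0.1 s.
At the end, for the whole second after the job is handed in: Both ends of the spatula are more than 50 mm above the carton's 145 mm rim, it is gripped by the fingers (over 2 N), does not touch the carton or its flaps and is still (under 30 mm/s and 0.2 rad/s); both flaps still stand open beyond 1.6 rad; the other goods are within 30 mm of where they stood (z of each of blade_end, handle_end in the frame of carton above 0.195 m and contact force between spatula and the fingers above 2 N and contact force between spatula and carton below 0.1 N and linear speed of spatula below 0.03 m/s and angular speed of spatula below 0.2 rad/s and value of joint each of flap_near, flap_far above 1.6 rad and distance of each of honey_jar, red_tin, cocoa_tin, black_box, yellow_box, syrup_bottle from where it was at the start of the episode below 0.03 m); the arm keeps its last pose, push and grip.
It fails at once if one of the other goods on the counter is moved by more than 30 mm (distance of any of honey_jar, red_tin, cocoa_tin, black_box, yellow_box, syrup_bottle from where it was at the start of the episode above 0.03 m).
It also fails if it takes over 54 s, if anything falls off the work surface, if the arm or the gripper's body presses on something with over 40 N, if the wrist force passes 120 N, or if a joint passes its speed limit or range.

## Working session

There is one attempt and no reset: what is moved stays moved. The work goes in short steps, Python scripts to look and compute and a tool call to move; the robot and the scene stay as the last step left them, time stands still between calls to the robot, and variables do not carry over. Pictures are saved under pics/ and viewed, at most 10 in all, crops included, and the job is handed in when it is done.

Besides the shell and the picture viewer there is one more tool, called after "Call:" as name(argument=value, ...), one argument or row to a line, values as JSON. play_rows: Moves the arm, as the interface text tells. Its arguments: {"type":"object","properties":{"deltas":{"type":"array"},"grip_force":{"type":"number"}},"required":["deltas"]}

```bash
mkdir -p pics
python3 - <<'E'
from cell import ctrl,cams
import cv2,pickle,numpy as np
d={}
for n in("scene","top"):
    d[n]=cams.get_image(n);cv2.imwrite(f"pics/{n}0.png",cv2.resize(d[n]["color"][:,:,::-1],(800,600),interpolation=cv2.INTER_CUBIC))
    print(n,d[n]["fx"],d[n]["cx"],d[n]["cy"],np.round(d[n]["view"],3).tolist())
pickle.dump(d,open("d0.pkl","wb"))
s=ctrl.observe();print(s,ctrl.hold_point_z)
E
```

```text
scene 469.1193253609296 251.48039220022602 186.4133576407911 [[0.587, 0.809, 0.02, -358.817], [-0.527, 0.364, 0.768, 211.942], [0.614, -0.462, 0.64, -2006.666], [0.0, 0.0, 0.0, 1.0]]
top 453.3684334355158 259.9710238191984 187.6927545478569 [[0.028, -1.0, 0.003, 16.972], [0.978, 0.028, 0.208, -563.205], [-0.208, -0.003, 0.978, -1459.164], [0.0, 0.0, 0.0, 1.0]]
{'time': 0.1, 'joint_positions': array([ 1.14578348,  0.41184082, -0.01270874,  1.59694936,  0.00558727,
        1.13428578, -0.08219388]), 'qd': array([-5.01842889e-05, -3.52561346e-03,  1.92968456e-03, -3.02715519e-03,
       -1.39610377e-04, -5.36031792e-04, -8.12826465e-04]), 'joint_efforts': array([ 2.58281078e-03, -5.89106762e+01,  6.43561129e-01, -2.91713494e+01,
       -5.38754754e-02,  1.44787712e-02,  3.89365118e-05]), 'ee_pos': array([ 218.11537876, -585.22568288,  221.88464687]), 'tool_rot': array([-3.09033889e+00, -5.57296131e-01,  5.44372063e-04]), 'ft_force': array([-0.53384858,  0.43010757, -0.02168836]), 'wrist_torque': array([-0.06543044, -0.02555204, -0.0119508 ]), 'gripper_force': 0.0, 'grip_width': 87.84867976878624} 18.700000000000003
```

View pics/scene0.png

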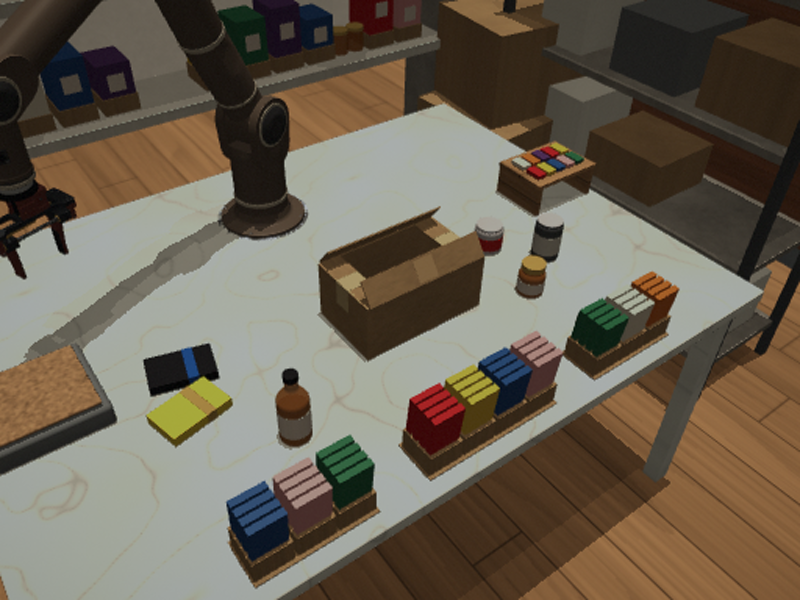

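View pics/top0.png

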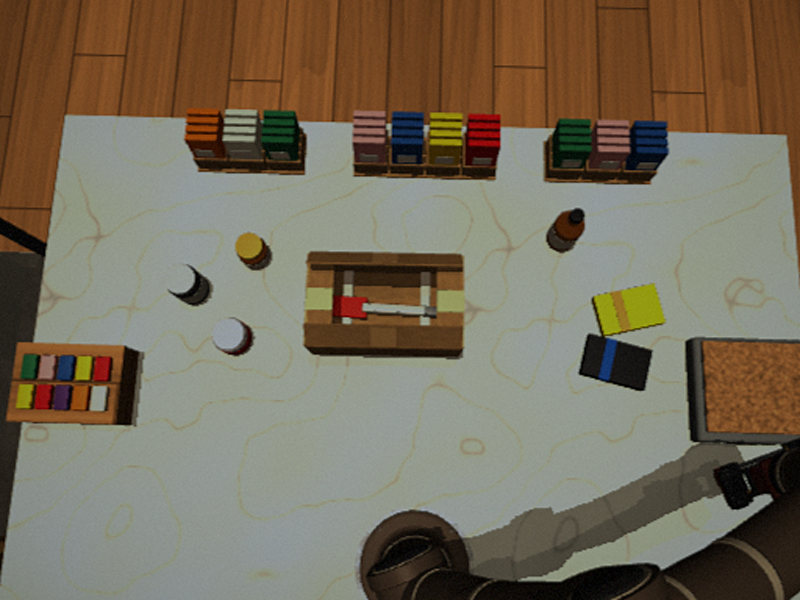

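The scene shows the carton in the middle at about (400,280), with its flaps ajar. The top view has the carton at x 305–463, y 253–357, with the red blade at (350,307) and the grey handle end at (437,312). I'll crop both for pixel work.

Run:
```python
import cv2,pickle
d=pickle.load(open("d0.pkl","rb"))
def g(n,x0,y0,w,h,k):
    c=d[n]["color"][y0:y0+h,x0:x0+w,::-1]; c=cv2.convertScaleAbs(c,alpha=1.5)
    cv2.imwrite(f"pics/{n}1.png",cv2.resize(c,(w*k,h*k),interpolation=cv2.INTER_CUBIC))
g("top",185,150,125,90,6); g("scene",195,125,125,110,5)
```

```text
(no output)
```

View pics/top1.png

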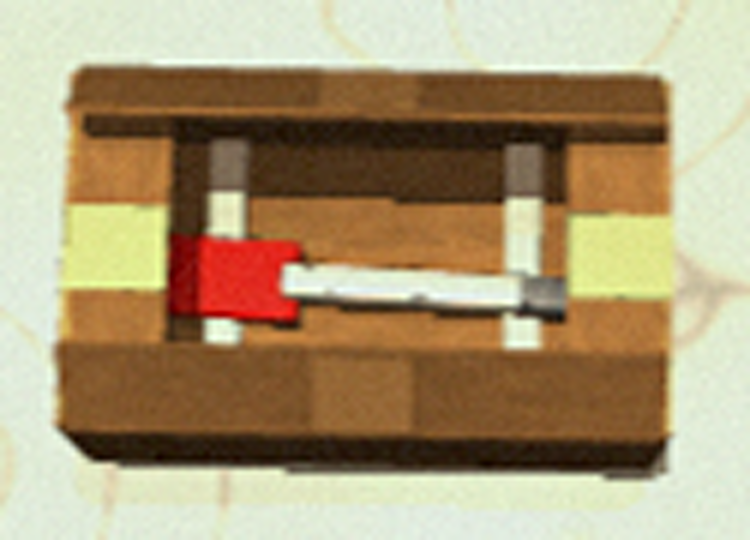

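View pics/scene1.png

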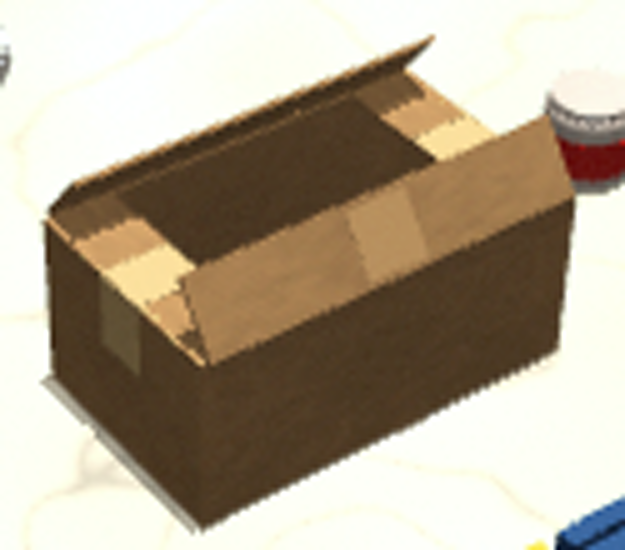

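Top crop: near hinge (60,430)–(668,438), near flap edge (63,345)–(665,352), red/white joint at (290,275). Scene crop: rim corners (45,222), (205,365), (575,200); base corners (203,530), (557,350); flap edges (185,278)–(545,118) and (75,183)–(433,38). Next I'll fit the pose.

```bash
cat > h.py <<'E'
import numpy as np
def proj(c,P):
    P=np.atleast_2d(P);q=P@c["view"][:3,:3].T+c["view"][:3,3]
    return np.c_[c["cx"]+c["fx"]*q[:,0]/-q[:,2], c["cy"]+c["fy"]*q[:,1]/q[:,2]]
def onplane(c,uv,z):
    r=np.array([(uv[0]-c["cx"])/c["fx"],-(uv[1]-c["cy"])/c["fy"],-1.])
    R=c["view"][:3,:3];o=-R.T@c["view"][:3,3];w=R.T@r
    return o+w*(z-o[2])/w[2]
E
python3 - <<'E'
import pickle;from h import *
from scipy.optimize import least_squares
d=pickle.load(open("d0.pkl","rb"))
T=lambda u,v:(185+(u+.5)/6-.5,150+(v+.5)/6-.5)
S=lambda u,v:(195+(u+.5)/5-.5,125+(v+.5)/5-.5)
def pt(p,k,s):
    x,y,t,H,an,af=p
    loc={'nr':(-95,160*s,H),'fr':(95,160*s,H),'fb':(95,160*s,0),'nb':(-95,160*s,0),
     'ne':(-95+60*np.cos(an),155*s,H+60*np.sin(an)),'fe':(95-60*np.cos(af),155*s,H+60*np.sin(af))}[k]
    c,q=np.cos(t),np.sin(t)
    return np.array([x+c*loc[0]-q*loc[1],y+q*loc[0]+c*loc[1],loc[2]])
ob=[("scene",'nr',-1,S(45,222)),("scene",'fr',-1,S(205,365)),("scene",'fr',1,S(575,200)),("scene",'fb',-1,S(203,530)),("scene",'fb',1,S(557,350)),("scene",'nb',-1,S(52,380)),
("scene",'fe',-1,S(185,278)),("scene",'fe',1,S(545,118)),("scene",'ne',-1,S(75,183)),("scene",'ne',1,S(433,38)),
("top",'nr',1,T(60,430)),("top",'nr',-1,T(668,438)),("top",'ne',1,T(63,345)),("top",'ne',-1,T(665,352)),("top",'fe',1,T(82,116)),("top",'fe',-1,T(668,126))]
f=lambda p:np.concatenate([proj(d[n],pt(p,k,s))[0]-uv for n,k,s,uv in ob])
r=least_squares(f,[560,20,0,145,1.1,1.1],loss='soft_l1',x_scale=[100,100,.1,100,1,1]);print(np.round(r.x,3));print(np.round(r.fun.reshape(-1,2),1).tolist())
c=d["top"]
for n,uv,z in[("grey end top",T(566,292),38),("grey bndry",T(524,290),38),("red-white",T(283,275),38),("blade edge a",T(300,243),30),("blade edge b",T(298,320),30),("blade tip?",T(170,275),30),("strip -",T(522,260),20),("strip +",T(226,210),20)]: print(n,onplane(c,uv,z).round())
for n,q in dict(honey=(252,245),coc=(185,280),red=(232,335),syr=(565,235)).items(): print(n,onplane(c,((q[0])/1.5625,q[1]/1.5625),80).round())
E
```

```text
[5.31308e+02 7.80270e+01 1.50000e-02 1.42375e+02 9.58000e-01 9.35000e-01]
[[-0.5, -0.1], [-0.4, 1.1], [0.2, -0.9], [0.1, -0.2], [-0.0, -0.2], [-0.1, -0.5], [-1.7, 0.4], [-0.4, -0.2], [-0.3, 0.7], [0.0, 0.1], [-1.1, -0.6], [0.4, -0.5], [-1.7, 0.1], [0.6, 0.3], [-3.1, -0.2], [-0.1, -0.5]]
grey end top [532. -32.  38.]
grey bndry [533.  -8.  38.]
red-white [537. 128.  38.]
blade edge a [558. 120.  30.]
blade edge b [513. 119.  30.]
blade tip? [537. 192.  30.]
strip - [554.  -7.  20.]
strip + [578. 163.  20.]
honey [654. 366.  80.]
coc [573. 503.  80.]
red [459. 394.  80.]
syr [ 696. -305.   80.]
```

Run:
```python
import cv2,pickle,numpy as np
from h import *
from cell import cams
d=pickle.load(open("d0.pkl","rb"))
c=cv2.convertScaleAbs(d["scene"]["color"][85:185,0:80,::-1],alpha=2.5)
a=cv2.resize(c,(400,500),interpolation=cv2.INTER_CUBIC)
w=cams.get_image("wrist");pickle.dump(w,open("w0.pkl","wb"))
b=cv2.resize(cv2.convertScaleAbs(w["color"][:,:,::-1],alpha=1.5),(400,300))
o=np.zeros((500,800,3),np.uint8);o[:,:400]=a;o[:300,400:]=b;cv2.imwrite("pics/grip.png",o)
t=np.array([218.1,-585.2,221.9]);yd=np.array([.35,-.937,0]);xd=np.array([.937,.35,0])
for l in[(0,0,0),(57,0,0),(-57,0,0),(57,0,80),(-57,0,80),(89,0,80),(-89,0,80),(89,37,80),(-89,37,80),(37,89,80),(37,-89,80)]:
    p=t+l[0]*yd+l[1]*xd+[0,0,l[2]];u=proj(d["scene"],p)[0];print(l,np.round([u[0]*5,(u[1]-85)*5]))
print(w["fx"],w["cx"],w["cy"],np.round(w["view"],3).tolist())
```

```text
(0, 0, 0) [134. 419.]
(57, 0, 0) [ 53. 466.]
(-57, 0, 0) [211. 374.]
(57, 0, 80) [ 10. 360.]
(-57, 0, 80) [176. 270.]
(89, 0, 80) [-39. 387.]
(-89, 0, 80) [220. 247.]
(89, 37, 80) [ -0. 409.]
(-89, 37, 80) [259. 266.]
(37, 89, 80) [137. 395.]
(37, -89, 80) [-50. 294.]
297.3186396354542 253.8949206532657 189.9346111392474 [[0.348, -0.937, -0.002, -623.801], [0.899, 0.335, -0.284, 35.621], [0.267, 0.097, 0.959, -391.716], [0.0, 0.0, 0.0, 1.0]]
```

View pics/grip.png

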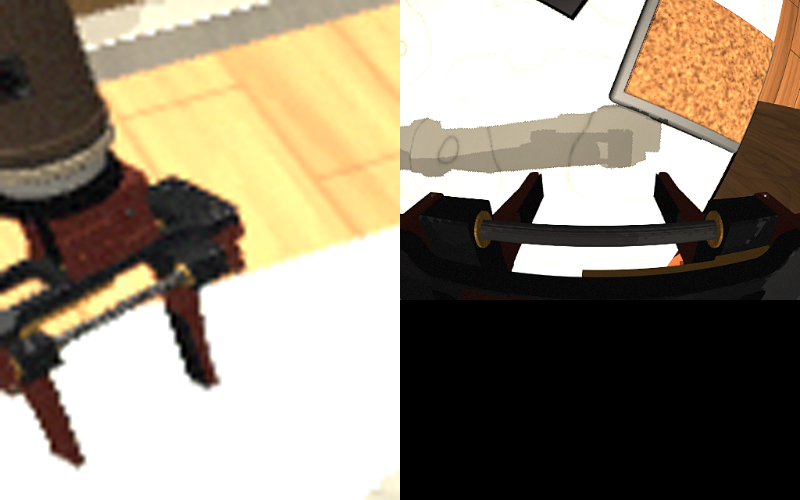

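The gripper's body is 178 mm along the closing line (picture: rail ends about (240,270) in the left half), so it only just fits the 180 mm mouth. I'll open the flaps first, then centre it by touch.

Call:
play_rows(
  deltas=[0.417,0.885,0.15,0.546,0,0.417,0.885,0.15,0.546,0,0.417,0.885,0.15,0.546,0,0.417,0.885,0.15,0.546,0,0.417,0.885,0.15,0.546,0],
  grip_force=10,
)

```text
time: 0.78
ee_pos: [322.9, -362.8, 260.3]
tool_rot: [-2.912, -1.178, 0.0]
ft_force: [2.2, -0.4, -0.2]
grip_width: 44.7
gripper_force: 0.0
```

Call:
play_rows(
  deltas=[0.417,0.885,0,0.546,0,0.417,0.885,0,0.546,0,0.417,0.885,0,0.546,0,0.417,0.885,0,0.546,0,0.417,0.885,0,0.546,0],
)

```text
time: 1.4
ee_pos: [427.1, -141.7, 260.2]
tool_rot: [2.612, 1.745, -0.0]
ft_force: [-0.3, -0.5, 0.8]
grip_width: 43.9
gripper_force: 0.0
```

Call:
play_rows(
  deltas=[0.417,0.885,0,0.546,0,0.417,0.885,0,0.546,0,0.417,0.885,0,0.546,0,0.417,0.885,0,0.546,0,0.417,0.885,0,0.546,0],
)

```text
time: 2.02
ee_pos: [531.5, 79.3, 260.0]
tool_rot: [2.203, 2.24, -0.0]
ft_force: [1.1, -0.7, 0.1]
grip_width: 43.9
gripper_force: 0.0
```

Call:
play_rows(
  deltas=[0,0,-0.9,0,0,0,0,-0.9,0,0,-0.5,0,0,0,0,-0.5,0,0,0,0,-0.54,0,0,0,0],
)

```text
time: 2.65
ee_pos: [454.1, 78.2, 170.1]
tool_rot: [2.205, 2.237, 0.002]
ft_force: [4.4, -0.1, -0.5]
grip_width: 43.9
gripper_force: 1.7
```

Call:
play_rows(
  deltas=[0,0,0,0,0,0.7,0,0,0,0,0.8,0,0,0,0,0.5,0,0,0,0,0.5,0,0,0,0],
)

```text
time: 3.28
ee_pos: [580.4, 77.9, 169.7]
tool_rot: [-2.205, -2.236, 0.001]
ft_force: [-1.3, -0.4, 1.6]
grip_width: 44.1
gripper_force: 0.9
```

Call:
play_rows(
  deltas=[0.58,0,0,0,0,0,0,0,0,0,-0.77,0,0,0,0,-0.77,0,0,0,0,0,0,0,0,0],
)

```text
time: 3.9
ee_pos: [528.5, 77.9, 170.3]
tool_rot: [2.204, 2.238, -0.003]
ft_force: [0.7, -0.2, 0.3]
grip_width: 43.6
gripper_force: 0.0
```

Run:
```python
from cell import cams
import cv2,pickle,numpy as np
w=cams.get_image("wrist");s=cams.get_image("scene");pickle.dump((w,s),open("w1.pkl","wb"))
o=np.zeros((590,800,3),np.uint8)
a=cv2.resize(w["color"][:,:,::-1],(512,384));b=cv2.resize(s["color"][115:240,185:330,::-1],(288,248))
o[:384,:512]=a;o[:248,512:]=b;cv2.imwrite("pics/w1.png",cv2.convertScaleAbs(o,alpha=1.6))
print(w["fx"],w["cx"],w["cy"],np.round(w["view"],4).tolist())
```

```text
297.3186396354542 253.8949206532657 189.9346111392474 [[0.9999, 0.0147, -0.0017, -527.773], [-0.0146, 0.9586, -0.2844, -46.8969], [-0.0025, 0.2844, 0.9587, -362.1669], [0.0, 0.0, 0.0, 1.0]]
```

View pics/w1.png

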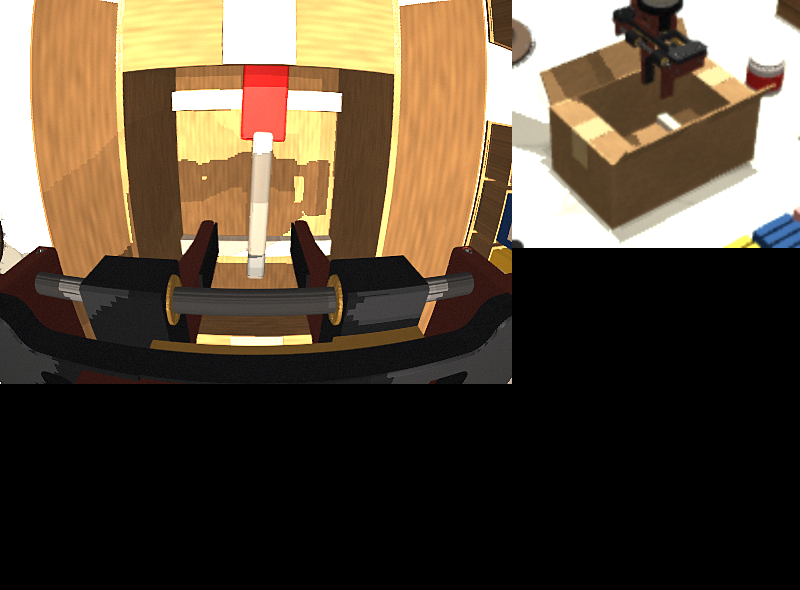

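The wrist view shows both flaps lying open. The spatula runs from the red blade (265,100) past the handle top start (262,133) to the handle end (256,277), and the inner rim edges are at (123,70) and (392,68).

```bash
cat >> h.py <<'E'
def ray(c,uv,fish=False):
    R=c["view"][:3,:3];o=-R.T@c["view"][:3,3]
    a,b=uv[0]-c["cx"],uv[1]-c["cy"]
    if fish:
        r=np.hypot(a,b);t=r/c["fx"];v=np.array([np.sin(t)*a/r,-np.sin(t)*b/r,-np.cos(t)])
    else: v=np.array([a/c["fx"],-b/c["fy"],-1.]);v/=np.linalg.norm(v)
    return o,R.T@v
def pl(o,w,z): return o+w*(z-o[2])/w[2]
def tri(l):
    A=0;b=0
    for o,w in l: M=np.eye(3)-np.outer(w,w);A=A+M;b=b+M@o
    return np.linalg.solve(A,b)
E
python3 - <<'E'
import pickle;from h import *
d=pickle.load(open("d0.pkl","rb"));w,s=pickle.load(open("w1.pkl","rb"))
T=lambda u,v:(185+(u+.5)/6-.5,150+(v+.5)/6-.5)
print("junction",tri([ray(d["top"],T(283,275)),ray(w,(262,133),1)]).round(1))
print("grey bndry",tri([ray(d["top"],T(524,291)),ray(w,(256,256),1)]).round(1))
for n,uv,z in[("rimL",(123,70),145),("rimL2",(131,230),145),("rimR",(392,68),145),("rimR2",(383,225),145),("hend",(256,277),38),("jn",(262,133),38),("blL",(243,137),30),("blR",(286,137),30),("roof edge",(262,66),140)]:
    print(n,pl(*ray(w,uv,1),z).round(1))
E
```

```text
junction [534.4 127.7  50.7]
grey bndry [531.   -7.9  41.3]
rimL [438.8 181.3 145. ]
rimL2 [436.6  67.8 145. ]
rimR [617.3 185.9 145. ]
rimR2 [621.9  74.5 145. ]
hend [530.9 -38.   38. ]
jn [534.1 127.2  38. ]
blL [515. 122.  30.]
blR [558.9 122.8  30. ]
roof edge [530.6 180.7 140. ]
```

Call:
play_rows(
  deltas=[0,-0.58,0,0,-1,0,-0.58,-0.4,0,-1,0,0,-0.6,0,-1,0,0,-0.6,0,-1,-0.3,0,0,0,-1],
)

```text
time: 4.62
ee_pos: [515.5, 20.0, 88.3]
tool_rot: [-2.204, -2.235, 0.002]
ft_force: [-1.2, -0.2, -0.3]
grip_width: 87.0
gripper_force: 0.0
```

Call:
play_rows(
  deltas=[-0.2,0,0,0,-1,-0.1,0,0,0,-1,-0.04,0,0,0,-1,-0.04,0,0,0,-1,0,0,0,0,-1],
)

```text
time: 5.25
ee_pos: [498.7, 20.1, 91.1]
tool_rot: [2.204, 2.236, 0.004]
ft_force: [5.1, 0.6, 4.9]
grip_width: 87.8
gripper_force: 2.3
```

Call:
play_rows(
  deltas=[0.6,0,0,0,-1,0.5,0,0,0,-1,0.1,0,0,0,-1,0.04,0,0,0,-1,0.0,0,0,0,-1],
)

```text
time: 5.88
ee_pos: [558.1, 20.1, 90.0]
tool_rot: [-2.205, -2.237, 0.001]
ft_force: [-0.3, -0.2, -0.1]
grip_width: 88.2
gripper_force: 0.0
```

Call:
play_rows(
  deltas=[0.02,0,0,0,-1,0.02,0,0,0,-1,0,0,0,0,-1,0,0,0,0,-1,0,0,0,0,-1],
)

```text
time: 6.5
ee_pos: [561.0, 20.1, 90.1]
tool_rot: [-2.205, -2.237, 0.0]
ft_force: [0.0, 0.4, -0.9]
grip_width: 87.6
gripper_force: 0.0
```

Call:
play_rows(
  deltas=[0.02,0,0,0,-1,0.02,0,0,0,-1,0,0,0,0,-1,0,0,0,0,-1,0,0,0,0,-1],
)

```text
time: 7.12
ee_pos: [563.1, 20.1, 90.2]
tool_rot: [2.205, 2.237, 0.0]
ft_force: [-0.5, -0.1, 1.0]
grip_width: 87.6
gripper_force: 0.0
```

Call:
play_rows(
  deltas=[0.02,0,0,0,-1,0.02,0,0,0,-1,0,0,0,0,-1,0,0,0,0,-1,0,0,0,0,-1],
)

```text
time: 7.75
ee_pos: [564.6, 20.1, 90.1]
tool_rot: [-2.205, -2.237, 0.001]
ft_force: [-4.3, -0.1, 2.2]
grip_width: 88.0
gripper_force: 2.2
```

Call:
play_rows(
  deltas=[-0.14,0.5,0,0,-1,0,0.95,0,0,-1,0,0.95,0,0,-1,0.04,0,0,0,-1,0,0,0,0,-1],
)

```text
time: 8.38
ee_pos: [560.6, 139.7, 90.0]
tool_rot: [2.205, 2.237, 0.0]
ft_force: [-0.3, -0.7, -0.5]
grip_width: 87.1
gripper_force: 0.0
```

Call:
play_rows(
  deltas=[0.02,0,0,0,-1,0.02,0,0,0,-1,0,0,0,0,-1,0,0,0,0,-1,0,0,0,0,-1],
)

```text
time: 9.0
ee_pos: [562.0, 140.0, 90.1]
tool_rot: [-2.205, -2.237, -0.0]
ft_force: [0.6, -0.3, 0.1]
grip_width: 87.7
gripper_force: 0.0
```

Call:
play_rows(
  deltas=[0.02,0,0,0,-1,0,0,0,0,-1,0,0,0,0,-1,0,0,0,0,-1,0,0,0,0,-1],
)

```text
time: 9.62
ee_pos: [563.0, 140.1, 90.1]
tool_rot: [2.205, 2.238, 0.0]
ft_force: [-0.4, 0.1, 0.5]
grip_width: 87.6
gripper_force: 0.0
```

Call:
play_rows(
  deltas=[0.02,0,0,0,-1,0,0,0,0,-1,0,0,0,0,-1,0,0,0,0,-1,0,0,0,0,-1],
)

```text
time: 10.25
ee_pos: [563.3, 140.1, 90.1]
tool_rot: [-2.205, -2.237, 0.002]
ft_force: [-6.0, -0.9, 3.9]
grip_width: 87.7
gripper_force: 2.6
```

Call:
play_rows(
  deltas=[-0.35,-0.4,0,-0.02,-1,-0.3,-1,0,0,-1,0,-1,0,0,-1,0,0,-0.4,0,-1,0,0,0,0,-1],
)

```text
time: 10.88
ee_pos: [531.2, 19.4, 69.4]
tool_rot: [-2.209, -2.232, 0.001]
ft_force: [0.1, 1.4, -0.1]
grip_width: 87.7
gripper_force: 0.0
```

Call:
play_rows(
  deltas=[0,0,-0.03,0,-1,0,0,-0.03,0,-1,0,0,-0.03,0,-1,0,0,-0.03,0,-1,0,0,0,0,-1],
)

```text
time: 11.5
ee_pos: [531.5, 20.2, 64.1]
tool_rot: [-2.208, -2.234, 0.0]
ft_force: [-0.5, 0.1, -0.1]
grip_width: 88.2
gripper_force: 0.0
```

Call:
play_rows(
  deltas=[0,0,-0.03,0,-1,0,0,-0.03,0,-1,0,0,0,0,-1,0,0,0,0,-1,0,0,0,0,-1],
)

```text
time: 12.12
ee_pos: [531.6, 20.1, 61.2]
tool_rot: [2.209, 2.234, 0.0]
ft_force: [-0.3, -0.2, -1.0]
grip_width: 87.8
gripper_force: 0.0
```

Call:
play_rows(
  deltas=[0,0,-0.03,0,-1,0,0,0,0,-1,0,0,0,0,-1,0,0,0,0,-1,0,0,0,0,-1],
)

```text
time: 12.75
ee_pos: [531.5, 20.1, 59.7]
tool_rot: [2.209, 2.234, 0.0]
ft_force: [-0.5, -0.1, -0.1]
grip_width: 88.1
gripper_force: 0.0
```

Call:
play_rows(
  deltas=[0,0,-0.04,0,-1,0,0,-0.04,0,-1,0,0,0,0,-1,0,0,0,0,-1,0,0,0,0,-1],
)

```text
time: 13.38
ee_pos: [531.6, 20.1, 55.7]
tool_rot: [2.209, 2.234, 0.0]
ft_force: [-0.3, 0.5, 0.4]
grip_width: 87.8
gripper_force: 0.0
```

Call:
play_rows(
  deltas=[0,0,-0.05,0,-1,0,0,-0.05,0,-1,0,0,0,0,-1,0,0,0,0,-1,0,0,0,0,-1],
)

```text
time: 14.0
ee_pos: [531.6, 20.1, 50.7]
tool_rot: [2.209, 2.234, 0.0]
ft_force: [0.1, -0.3, 1.2]
grip_width: 87.9
gripper_force: 0.0
```

Call:
play_rows(
  deltas=[0,0,-0.08,0,-1,0,0,-0.08,0,-1,0,0,-0.08,0,-1,0,0,-0.08,0,-1,0,0,0,0,-1],
)

```text
time: 14.62
ee_pos: [531.3, 20.1, 34.2]
tool_rot: [-2.208, -2.234, 0.001]
ft_force: [-1.3, 1.0, -0.7]
grip_width: 87.7
gripper_force: 0.0
```

Call:
play_rows(
  deltas=[0,0,-0.1,0,-1,0,0,-0.1,0,-1,0,0,-0.1,0,-1,0,0,-0.03,0,-1,0,0,0,0,-1],
)

```text
time: 15.25
ee_pos: [531.4, 20.1, 18.0]
tool_rot: [-2.208, -2.234, 0.0]
ft_force: [0.1, 0.5, -0.4]
grip_width: 87.8
gripper_force: 0.0
```

Call:
play_rows(
  deltas=[0,0,0,0,1,0,0,0,0,1,0,0,0,0,1,0,0,0,0,1,0,0,0,0,1],
  grip_force=5,
)

```text
time: 15.88
ee_pos: [531.5, 20.1, 18.2]
tool_rot: [2.209, 2.234, 0.0]
ft_force: [1.6, -0.2, 0.0]
grip_width: 41.4
gripper_force: 0.0
```

Call:
play_rows(
  deltas=[0,0,0,0,1,0,0,0,0,1,0,0,0.1,0,1,0,0,0.1,0,1,0,0,0.1,0,1],
)

```text
time: 16.5
ee_pos: [531.5, 20.1, 33.6]
tool_rot: [2.208, 2.234, 0.0]
ft_force: [-0.2, -0.5, -1.0]
grip_width: 19.9
gripper_force: 5.0
```

Call:
play_rows(
  deltas=[0,0.05,0.1,0,1,0,0.05,0.1,0,1,0,0.05,0.1,0,1,0,0.05,0.1,0,1,0,0,0,0,1],
)

```text
time: 17.12
ee_pos: [531.8, 30.6, 53.6]
tool_rot: [2.208, 2.234, 0.001]
ft_force: [-0.5, 0.7, -0.5]
grip_width: 19.9
gripper_force: 5.0
```

```bash
cat > snap.py <<'E'
import sys,cv2,numpy as np,pickle
from cell import cams
n=sys.argv[1];w=cams.get_image("wrist");s=cams.get_image("scene");pickle.dump((w,s),open(n+".pkl","wb"))
o=np.zeros((400,800,3),np.uint8)
o[:384,:512]=w["color"][:,:,::-1];o[:384,512:]=cv2.resize(s["color"][60:252,185:329,::-1],(288,384))
cv2.imwrite(f"pics/{n}.png",cv2.convertScaleAbs(o,alpha=1.6))
E
python3 snap.py l1
```

```text
(no output)
```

View pics/l1.png

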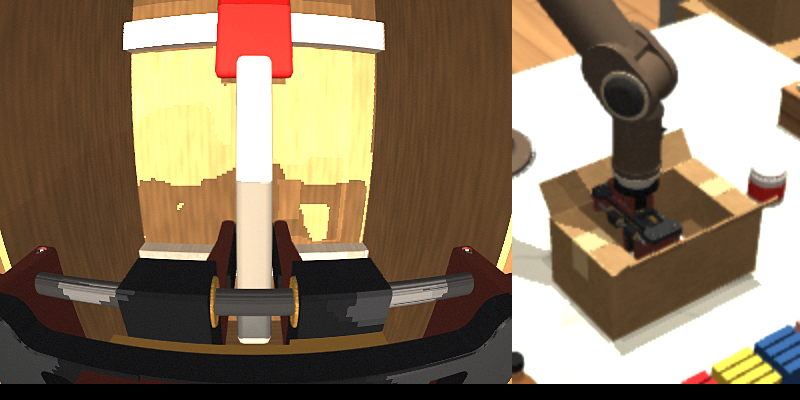

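Run:
```python
import pickle;from h import *
w,s=pickle.load(open("l1.pkl","rb"))
for a,b,W in[((217,74),(292,77),46),((236.5,60),(270.5,60),20),((236,180),(272,180),20),((237,325),(270,325),20)]:
    o,u=ray(w,a,1);_,v=ray(w,b,1);D=W/np.linalg.norm(u-v);print((o+D*(u+v)/2).round())
print(o.round())
```

```text
[530. 127.  31.]
[529. 135.  38.]
[530.  67.  57.]
[531. -18.  79.]
[530. 108. 216.]
```

Picture: handle gripped between the fingers, blade end low (254,75), handle end raised. The spatula is tilted about 15° and pivoting as hoped. I'll keep lifting while shifting +y.

Call:
play_rows(
  deltas=[0,0.1,0.12,0,1,0,0.1,0.12,0,1,0,0.1,0.2,0,1,0,0.1,0.2,0,1,0,0,0.2,0,1],
)

```text
time: 17.85
ee_pos: [531.6, 50.8, 96.1]
tool_rot: [2.207, 2.235, 0.001]
ft_force: [-0.1, -0.0, -1.0]
grip_width: 19.9
gripper_force: 5.0
```

Call:
play_rows(
  deltas=[0,0,0.2,0,1,0,0,0.2,0,1,0,0,0.2,0,1,0,0,0.2,0,1,0,0,0,0,1],
)

```text
time: 18.48
ee_pos: [532.0, 50.1, 136.0]
tool_rot: [2.208, 2.233, 0.002]
ft_force: [0.3, 0.6, -1.2]
grip_width: 19.8
gripper_force: 5.0
```

```bash
python3 snap.py l2
```

```text
(no output)
```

View pics/l2.png

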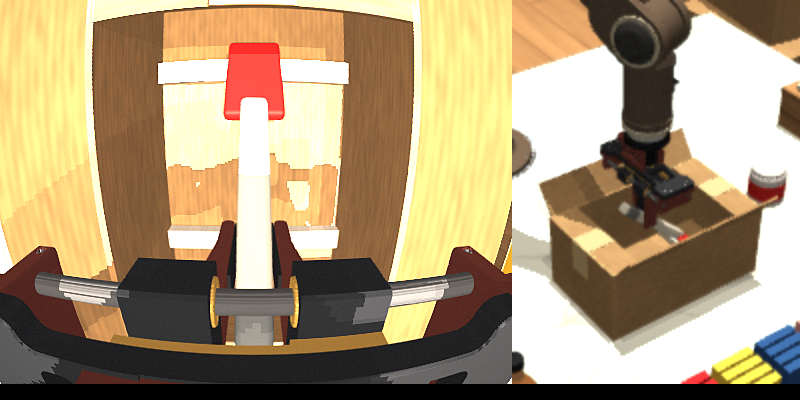

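Run:
```python
import pickle;from h import *
w,s=pickle.load(open("l2.pkl","rb"))
for a,b,W in[((230.5,44),(279,44),46),((224.5,112),(285,112),46),((240.5,105),(268,105),20),((236,225),(274,225),20),((237,338),(273,338),20)]:
    o,u=ray(w,a,1);_,v=ray(w,b,1);D=W/np.linalg.norm(u-v);print((o+D*(u+v)/2).round())
```

```text
[530. 187.  12.]
[531. 122.  71.]
[530. 127.  80.]
[531.  66. 155.]
[532.   6. 177.]
```

Picture: tilted about 40°, blade end (255,43) inside the mouth near y=187, handle end above the rim. I'll firm the grip, shift −y and lift.

Call:
play_rows(
  deltas=[0,-0.1,0,0,1,0,-0.2,0.1,0,1,0,-0.2,0.2,0,1,0,-0.1,0.3,0,1,0,0,0.4,0,1],
  grip_force=30,
)

```text
time: 19.2
ee_pos: [531.4, 18.7, 186.2]
tool_rot: [2.21, 2.232, -0.001]
ft_force: [-0.3, -0.2, -0.9]
grip_width: 19.7
gripper_force: 30.0
```

Call:
play_rows(
  deltas=[0,0,0.4,0,1,0,0,0.4,0,1,0,0,0.4,0,1,0,0,0.4,0,1,0,0,0.4,0,1],
)

```text
time: 19.82
ee_pos: [531.4, 19.5, 286.9]
tool_rot: [2.208, 2.233, 0.0]
ft_force: [0.2, -0.1, -1.0]
grip_width: 19.8
gripper_force: 30.0
```

Call:
play_rows(
  deltas=[0,0,0.4,0,1,0,0,0.4,0,1,0,0,0.4,0,1,0,0,0.4,0,1,0,0,0.4,0,1],
)

```text
time: 20.45
ee_pos: [531.2, 19.6, 386.9]
tool_rot: [2.208, 2.233, 0.0]
ft_force: [0.2, -0.0, -0.9]
grip_width: 19.9
gripper_force: 30.0
```

Call:
play_rows(
  deltas=[0,0,0.4,0,1,0,0,0.3,0,1,0,0,0.1,0,1,0,0,0,0,1,0,0,0,0,1],
)

```text
time: 21.08
ee_pos: [531.3, 20.0, 424.4]
tool_rot: [-2.208, -2.234, 0.001]
ft_force: [-0.0, 0.4, -1.3]
grip_width: 20.0
gripper_force: 30.0
```

Call:
play_rows(
  deltas=[0,0,0,0,1,0,0,0,0,1,0,0,0,0,1,0,0,0,0,1,0,0,0,0,1],
)

```text
time: 21.7
ee_pos: [531.5, 20.1, 425.2]
tool_rot: [2.209, 2.234, 0.0]
ft_force: [0.1, -0.4, -1.2]
grip_width: 19.9
gripper_force: 30.0
```

```bash
python3 snap.py l3
```

```text
(no output)
```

View pics/l3.png

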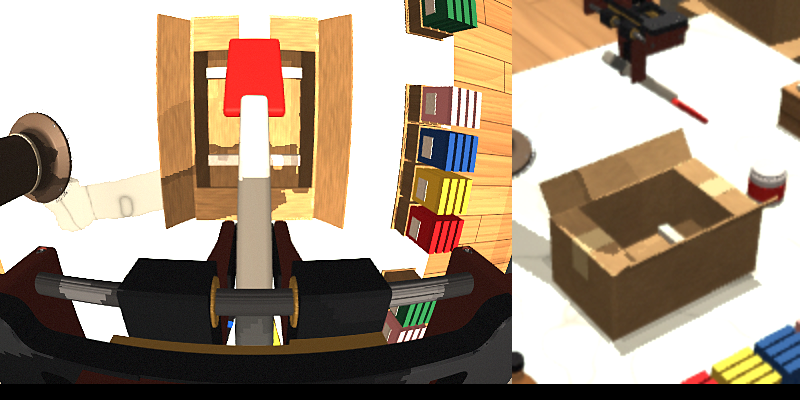

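The picture shows the spatula held well clear above the carton, its blade end at (255,40) at about z 300. Both flaps are still open and the goods are undisturbed, so I'm handing in.

```bash
python3 -c "
from cell import ticket;print(ticket.close_job())"
```

```text
the job is handed in; nothing more can be done
None
```

I swung both flaps open, drew the spatula out handle end first, and handed the job in with it held still well above the carton; `close_job()` returned no verdict, so I don't know whether it passed.

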